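Sort the sample pots and the stationery on the inspection bench

TASK

Sort the four mixed things in the middle of the bench: stand both green-lidded sample pots upright in the narrow white tray under the bar lamp, and put the yellow highlighter and the red stapler in the blue stationery tray. The pots are thin-walled, so pinch them with no more than about 30 N, keep them upright all the way and set them down instead of dropping them. Do not bump the lamp, and leave the tape roll, tomato, amber jar and scraper where they are.

Things in the scene. Friction and masses are not known exactly. Their poses are not given: they have to be found in the camera images.
- pot_a: First sample pot: upright cylinder 40 mm in diameter and 70 mm tall, clear body with reddish grain in the lower part and a green lid of the same diameter (top 16 mm), about 60 g. Origin: centre of its underside, z up along its axis.
- pot_b: Second sample pot, the same as the first.
- highlighter: Yellow highlighter pen with a black cap, a flat bar 110 mm long (its x; cap at +x), 22 mm wide (y) and 14 mm high, about 25 g, lying on the bench. Origin: centre of its underside.
- stapler: Small red stapler on a black base, 100 mm long (its x, hinge end at -x), 28 mm wide (y), about 45 mm high, about 120 g; the red block at the hinge end (26 mm wide, 8 to 37 mm above the bench) spans x -48 to -14 mm, the red arm above (24 mm wide, 25 to 45 mm high) the whole length. Origin: centre of its underside.
- station: Narrow white open tray fixed to the bench, outside 210 mm (its x) by 84 mm (y) by 20 mm high, walls and floor 4 mm thick (inside 202 by 76 mm). Its x runs roughly away from the robot; it stands on the left or the right of the bench. Origin: centre of its underside. The bar lamp stands over it.
- lamp: Bar lamp fixed over the white tray: aluminium bar 330 mm long (its x) and 50 mm wide (y), centred over the tray along its whole length, its underside 220 mm and top 244 mm above the bench; carried by two dark posts of 12 mm diameter at x = -150 and +150 mm, on 6 mm thick feet 60 by 84 mm. Both long sides are open. Frame: the same as the white tray's.
- tray: Blue open stationery tray fixed to the bench on the other side of the bench from the white one, outside 190 mm (its x) by 130 mm (y) by 30 mm high, walls and floor 4 mm thick. Origin: centre of its underside.
- tape: Bystander: amber tape roll lying flat, 64 mm in diameter, 18 mm high, among the things to sort. Origin: centre of its underside.
- tomato: Bystander: red tomato, 64 mm in diameter, 51 mm high, behind the things to sort. Origin: centre of its underside.
- jar: Bystander: amber jar with a white cap, 60 mm in diameter, 85 mm tall, behind the things to sort. Origin: centre of its underside.
- scraper: Bystander: slim steel scraper with a green handle, 140 mm long (its x, handle at -x), 18 mm wide, 12 mm high, lying among the things to sort. Origin: centre of its underside.
Things that resemble listed ones, but are neither listed nor needed, are in the scene too. Of the things that look like the highlighter, take the one that is farthest to the robot's right at the start. What is shaped like the pot_a but brown or purple is not meant.

How it is judged (in metres and radians):
At the end, for the whole second after the job is handed in: Both sample pots stand on the floor of the white tray under the lamp, within its walls and upright to 0.15 rad; the highlighter and the stapler lie in the blue tray with their middles inside its walls and less than 35 mm above the bench; all four are at rest (x of pot_a in the frame of station between -0.084 and 0.084 m and y of pot_a in the frame of station between -0.022 and 0.022 m and z of each of pot_a, pot_b in the frame of station below 0.01 m and angle between each of pot_a, pot_b's own z axis and vertical below 0.15 rad and linear speed of each of pot_a, pot_b, highlighter, stapler below 0.02 m/s and x of pot_b in the frame of station between -0.084 and 0.084 m and y of pot_b in the frame of station between -0.022 and 0.022 m and x of highlighter in the frame of tray between -0.088 and 0.088 m and y of highlighter in the frame of tray between -0.058 and 0.058 m and z of each of highlighter, stapler in the frame of tray below 0.035 m and x of stapler in the frame of tray between -0.088 and 0.088 m and y of stapler in the frame of tray between -0.058 and 0.058 m); the robot touches nothing.
It fails at once if a sample pot is squeezed too hard (more than 70 N summed over the two fingers, about 35 N of grip) (contact force between the fingers and pot_a above 70 N or contact force between the fingers and pot_b above 70 N).
It fails at once if a sample pot is tipped more than 35 degrees (angle between any of pot_a, pot_b's own z axis and vertical above 0.61 rad).
It fails at once if a sample pot is dropped or thrown (moves faster than 0.6 m/s with no finger on it, a fall of about 2 cm) ((linear speed of pot_a above 0.6 m/s and contact force between the fingers and pot_a below 0.01 N) or (linear speed of pot_b above 0.6 m/s and contact force between the fingers and pot_b below 0.01 N)).
It fails at once if the lamp is bumped (more than 3 N) (contact force between lamp and anything else above 3 N).
It fails at once if the tape roll, tomato, amber jar or scraper is moved more than 25 mm (distance of any of tape, tomato, jar, scraper from where it was at the start of the episode above 0.025 m).
It also fails if it takes over 72 s, if anything falls off the work surface, if the arm or the gripper's body presses on something with over 40 N, if the wrist force passes 120 N, or if a joint passes its speed limit or range.

ROBOT

A 6-joint arm with a two-finger parallel gripper is mounted at the origin on the work surface. World frame = base frame: x ahead of the robot, y to its left, z up, the work surface at z = 0. Lengths are in m, angles in degrees, forces in N, time in s.
With the tool pointing down it reaches from about 0.4 to 0.825 m from the base axis. Payload 7 kg.
Tool frame: the origin (TCP) lies midway between the tips of the shut fingers; the grasp point (between the pads) lies 19 mm behind it; z points along the fingers, x is the direction in which the jaws open and shut, and the axes are right-handed (so a half turn about z gives the same grasp; the last joint's range is limited). The gripper opens to 88 mm and grips with 3 to 60 N. Pads are 19 mm wide; open, the fingers measure 130 mm over their backs; the gripper's body (78 mm by 193 mm) begins 47 mm behind the grasp point.
Start: joints at [92.252, 20.546, 0.682, 0, -70.136, -16.507], TCP at [0.166, 0.654, 0.227] pointing down, gripper open.
Joint ranges: [-176.03, 176.03], [-82.01, 121.73], [-58.28, 71.71], [-173.87, 95.51], [-174.79, -0.11], [-173.66, 173.66]. Speed limits (degrees/s): [136.94, 136.94, 172.46, 180, 180, 180].

INTERFACE

Orientations are given as [roll, pitch, yaw] about the fixed x, y, z axes, in that order (R = Rz(yaw) Ry(pitch) Rx(roll)).
In Python, from plant import * gives the robot as it stands. The module is installed in compiled form; this text tells all that it offers.
- The arm moves only by the shell command python3 -m pendant 'ROWS' [OPENING]. ROWS is JSON, a list that holds one entry, the list of rows, each a list of 6 numbers: the shift along the world's x, y, z in mm, then the turn, a rotation vector about the world's x, y, z in degrees. A call has 1 to 10 rows; each row is the pose to reach, as a shift and turn from the pose commanded when the call began; what a row does not reach only later rows make up. A row lasts 1/8 s, in which the tool goes at most 62.5 mm and 10.7 degrees, less where a joint would pass 70% of its speed; a pose out of reach is approached as far as the arm can. A call with a gripper value outside its range is refused whole. OPENING is the closure, from -1 (fully open) to 1 (shut), set as the call begins (- or left out, the last holds). The fingers move at their own pace and stop on an object; the grip force is fixed at half the most. Time passes only in rows, so rows that repeat a pose let the fingers close. It gives the time, the measured TCP pose, the force and the opening at its end, in the units of the state.
- get_obs(): the state, without advancing time (a new reading comes with each control period).
- snapshot(name): name is "scene" or "top" or "wrist"; returns a dict with "pixels" (400x640x3 uint8, red, green, blue), "depth" (400x640 float32, m along the optical axis (not along the pixel's ray), 0 where there is no reading), "fx", "fy", "cx", "cy" (pixels), "pose" (4x4, takes a point from camera to world coordinates); the wrist camera has in their place "tool_from_camera" (4x4, takes a point from camera to tool coordinates, whose origin is the TCP and whose axes are the tool frame's). Camera axes: x right, y down, z forward; pixel columns grow to the right and rows downward; lengths in m; the calibration is good to about 2 mm. A picture is of the moment at which its call begins: read the wrist's pose just before it.
- close_job(): hands the job in, once; it reports no verdict.
The state is a dict: "clock": time; "joint_pos": joint angles; "qvel": joint speeds; "tau": joint torques, N m; "tool_pos": TCP position; "orientation": TCP orientation; "force": force on the tool from outside, world axes, zero at the start; "moment": the same for the moment, N m; "opening": finger opening in m.
Only numpy, scipy, OpenCV 4.12 (cv2) and the standard library are available. Lean on these libraries where they do the work, as an engineer would, in place of code of your own. Each camera call takes 0.05 s, during which the arm holds its last target. There are 200 camera calls.

## Working session

There is one attempt and no reset: what is moved stays moved. The work goes in short steps, Python scripts to look and compute and a shell command to move; the robot and the scene stay as the last step left them, time stands still between calls to the robot, and variables do not carry over. Pictures are saved under pics/ and viewed, about 8 in all and at most 12, crops included, and the job is handed in when it is done.

```bash
mkdir -p pics
cat > h.py <<'E'
from plant import *
import numpy as np, cv2
def world(s,pts=None):
    d=s["depth"]; v,u=np.mgrid[0:d.shape[0],0:d.shape[1]]
    P=np.stack([(u-s["cx"])/s["fx"]*d,(v-s["cy"])/s["fy"]*d,d,np.ones_like(d)],-1)
    return (P@np.array(s["pose"]).T)[...,:3]
def save(n,img,k=1): cv2.imwrite(f"pics/{n}.png",cv2.resize(img[...,::-1],None,fx=k,fy=k,interpolation=cv2.INTER_CUBIC))
E
python3 - <<'E'
from h import *
for n in("scene","top"):
    s=snapshot(n); save(n+"0",s["pixels"],1.25); np.savez(""+n+"0.npz",**s)
    print(n,s["fx"],s["cx"],s["cy"],np.round(s["pose"],3).tolist())
o=get_obs(); print({k:o[k] for k in("clock","tool_pos","orientation","force","opening")})
E
```

```text
scene 451.86092519562135 310.9977039601267 205.64640738006187 [[0.834, 0.309, -0.457, 1.02], [0.552, -0.497, 0.67, -0.734], [-0.02, -0.811, -0.585, 0.704], [0.0, 0.0, 0.0, 1.0]]
top 410.62534155750933 312.49484238795736 200.924583811811 [[0.012, -0.974, 0.224, 0.281], [-1.0, -0.011, 0.006, 0.051], [-0.004, -0.224, -0.974, 1.034], [0.0, 0.0, 0.0, 1.0]]
{'clock': 0.1, 'tool_pos': array([0.1661343 , 0.65378208, 0.22573212]), 'orientation': array([-1.79992469e+02, -8.35541506e-02, -1.04263204e+02]), 'force': array([-0.35651303,  0.0990681 , -0.07782878]), 'opening': 0.08748533197106292}
```

View pics/top0.png

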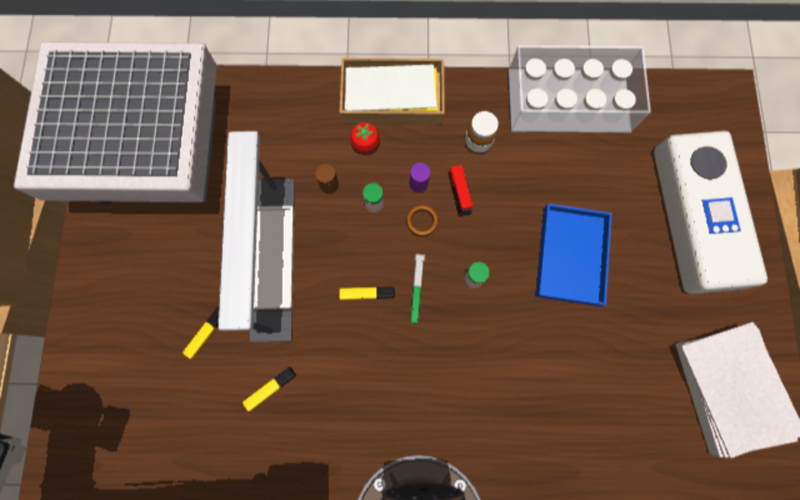

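View pics/scene0.png

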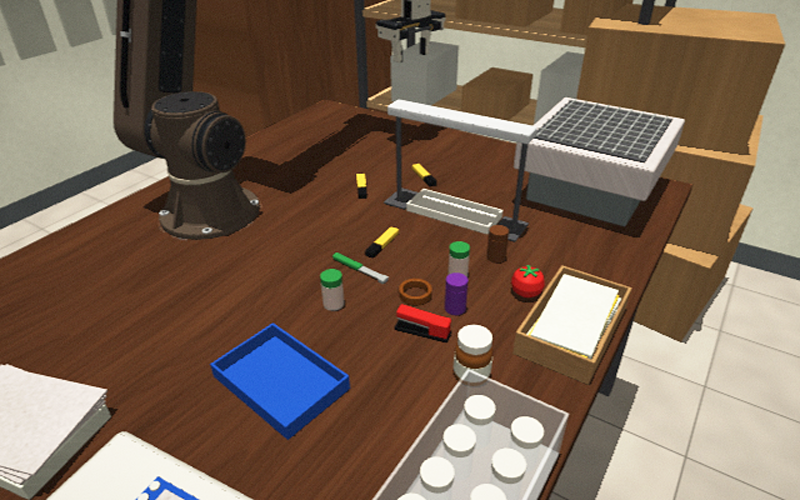

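Top view, 800x500 px. There are three highlighters: (367,293), (202,333) and (270,390). The one at (367,293) is farthest right, so it is the one meant. The green lids at (373,192) and (478,271) are the pots; the brown (326,177) and purple (420,176) cylinders are not. The stapler is at (461,190), the blue tray at (575,255), and the white tray at about (273,258), partly hidden by the lamp bar.

Run:
```python
from h import *
S={n:dict(np.load(n+"0.npz")) for n in("top","scene")}
def ray(s,u,v,z):
    d=s["pose"][:3,:3]@np.array([(u-s["cx"])/s["fx"],(v-s["cy"])/s["fy"],1]); o=s["pose"][:3,3]
    return (o+d*(z-o[2])/d[2])
s=S["top"]; W=world(s); hsv=cv2.cvtColor(s["pixels"],cv2.COLOR_RGB2HSV); H,Sa,V=[hsv[...,i].astype(int) for i in range(3)]
masks={"green":((H>50)&(H<85)&(Sa>120),.07),"yellow":((H>24)&(H<34)&(Sa>150)&(V>120),.014),"red":(((H<4)|(H>176))&(Sa>200)&(V>110),.045),"blue":((H>100)&(H<125)&(Sa>150),.03)
,"orange":((H>8)&(H<18)&(Sa>180)&(V>110),.018),"purple":((H>130)&(H<160)&(Sa>100),.07)}
for k,(m,z) in masks.items():
    m=m.astype(np.uint8); n,l,st,c=cv2.connectedComponentsWithStats(m)
    for i in range(1,n):
        if st[i,4]<40: continue
        v,u=np.nonzero(l==i); zz=np.median(W[l==i][:,2])
        P=np.array([ray(s,a,b,z)[:2] for a,b in zip(u,v)])
        r=cv2.minAreaRect((P*1000).astype(np.float32)); b=cv2.boxPoints(r)
        print(k,st[i,4],"px",c[i].round()*1.25,"z",zz.round(3),"rect",np.round(r[0]),np.round(r[1]),round(r[2],1))
# station: points with white-ish, z<0.03 near
for n in S:
    s=S[n]; W=world(s); rgb=s["pixels"].astype(int); hs=cv2.cvtColor(s["pixels"],cv2.COLOR_RGB2HSV)
    R=(W[...,0]>.3)&(W[...,0]<.95)&(W[...,1]>.12)&(W[...,1]<.45)&(s["depth"]>0)
    for nm,lo,hi in(("trayrim",.012,.027),("bar",.225,.26)):
        m=R&(W[...,2]>lo)&(W[...,2]<hi)&(hs[...,1]<60)&(hs[...,2]>120)
        P=W[m][:,:2]*1000
        if len(P)>5:
            r=cv2.minAreaRect(P.astype(np.float32)); print(n,nm,len(P),np.round(r[0]),np.round(r[1]),round(r[2],1),"z",np.median(W[m][:,2]).round(3))
# crop
im=S["top"]["pixels"][100:280,240:420]; save("crop0",im,3)
```

```text
green 204 px [372.5 192.5] z 0.07 rect [620.  96.] [39. 37.] 0.6
green 217 px [478.75 272.5 ] z 0.07 rect [ 464. -111.] [36. 38.] 0.6
green 180 px [415. 305.] z 0.011 rect [399.  10.] [15. 67.] 85.4
yellow 217 px [357.5 292.5] z 0.014 rect [428. 123.] [18. 70.] 0.7
yellow 223 px [197.5 340. ] z 0.014 rect [333. 434.] [19. 71.] 55.8
yellow 243 px [261.25 395.  ] z 0.014 rect [231. 303.] [19. 71.] 37.8
red 285 px [365. 140.] z 0.042 rect [752. 116.] [59. 57.] 1.0
red 337 px [461.25 186.25] z 0.04 rect [644. -84.] [94. 26.] 12.8
blue 204 px [718.75 216.25] z 0.078 rect [ 595. -613.] [69. 60.] 5.7
blue 4093 px [573.75 255.  ] z 0.005 rect [ 511. -310.] [136. 194.] 81.8
orange 191 px [421.25 217.5 ] z 0.017 rect [584.  -6.] [59. 59.] 0.6
purple 319 px [418.75 176.25] z 0.068 rect [655.   2.] [61. 38.] 0.2
top trayrim 280 [672. 253.] [128. 567.] 75.8 z 0.019
top bar 3997 [503. 301.] [329.  51.] 2.2 z 0.243
scene trayrim 508 [668. 257.] [140. 558.] 75.7 z 0.018
scene bar 1597 [502. 297.] [331.  55.] 2.3 z 0.243
```

View pics/crop0.png

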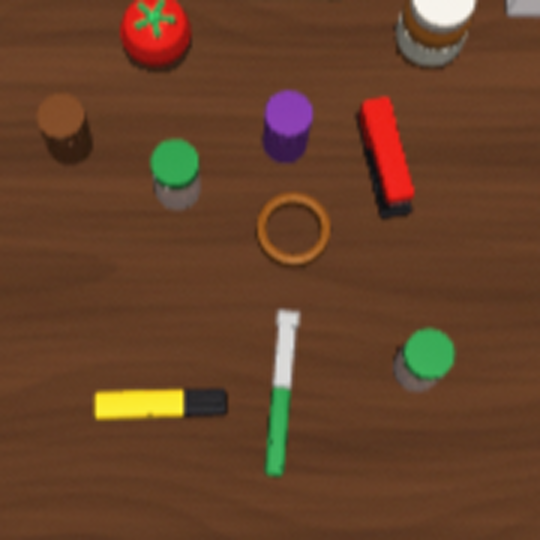

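Confirmed in the crop: highlighter (160,404), pots (175,175) and (420,360), stapler (387,150). The lamp and white tray are centred at about (503,299) with a yaw of 2.2°. I'll raise the arm clear of the lamp and check where the wrist camera sits.

```bash
python3 -m pendant '[[[0,0,60,0,0,0],[0,0,120,0,0,0],[0,0,180,0,0,0],[0,0,220,0,0,0],[20,-60,220,0,0,-8],[45,-120,220,0,0,-16],[70,-180,220,0,0,-24],[95,-240,220,0,0,-32],[120,-300,220,0,0,-40],[150,-350,220,0,0,-48]]]' -1
python3 -m pendant '[[[20,-50,0,0,0,-8],[50,-100,0,0,0,-16],[80,-150,0,0,0,-24],[112,-200,0,0,0,-28],[112,-200,0,0,0,-28]]]' 0
python3 - <<'E'
from h import *
s=snapshot("wrist"); print(np.round(s["tool_from_camera"],3).tolist()); o=get_obs(); print(o["tool_pos"],o["orientation"],o["joint_pos"],o["opening"])
E
```

```text
clock: 1.35
tool_pos: [0.3131, 0.3076, 0.4467]
orientation: [180.0, 0.0, -152.5]
force: [1.6, 1.0, 0.0]
opening: 0.0875
clock: 1.98
tool_pos: [0.4262, 0.1063, 0.4461]
orientation: [-179.9, -0.1, 179.3]
force: [0.1, 0.7, -0.0]
opening: 0.0456
[[1.0, 0.001, 0.001, -0.0], [-0.001, 0.956, 0.292, -0.079], [-0.0, -0.292, 0.956, -0.16], [0.0, 0.0, 0.0, 1.0]]
[0.42550713 0.10788089 0.44608653] [-1.79973001e+02 -5.37393446e-02  1.79469440e+02] [ 4.01210888e+01 -6.44214397e+00 -3.03221223e+00 -1.45519445e-02
 -9.34682915e+01 -4.06525088e+01] 0.04486111367975981
```

```bash
cat >> h.py <<'E'
from scipy.spatial.transform import Rotation as Rn
def wrist():
    o=get_obs(); s=snapshot("wrist"); T=np.eye(4); T[:3,:3]=Rn.from_euler("xyz",o["orientation"],degrees=True).as_matrix(); T[:3,3]=o["tool_pos"]
    s["pose"]=T@np.array(s["tool_from_camera"]); return s,o
def cast(s,u,v,z):
    d=s["pose"][:3,:3]@np.array([(u-s["cx"])/s["fx"],(v-s["cy"])/s["fy"],1.]); o=s["pose"][:3,3]
    return o+d*(z-o[2])/d[2]
R={"green":((45,110,50),(85,255,255)),"yellow":((22,130,90),(35,255,255)),"blue":((100,130,40),(125,255,255))}
def blobs(s,col,z,amin=150):
    hsv=cv2.cvtColor(s["pixels"],cv2.COLOR_RGB2HSV)
    m=cv2.inRange(hsv,(0,190,80),(5,255,255))|cv2.inRange(hsv,(175,190,80),(180,255,255)) if col=="red" else cv2.inRange(hsv,*R[col])
    W=world(s); n,l,st,c=cv2.connectedComponentsWithStats(m)
    for i in range(1,n):
        if st[i,4]<amin: continue
        v,u=np.nonzero(l==i); P=np.array([cast(s,a,b,z)[:2] for a,b in zip(u,v)])*1000
        r=cv2.minAreaRect(P.astype(np.float32)); print(col,"px",c[i].round(),"n",st[i,4],"z",np.median(W[l==i][:,2]).round(3),"c",np.round(r[0]),np.round(r[1]),round(r[2],1))
E
python3 -m pendant '[[[0,-3,-60,0,0,0],[0,-3,-120,0,0,0],[0,-3,-180,0,0,0],[0,-3,-240,0,0,0],[0,-3,-260,0,0,0],[0,-3,-260,0,0,0]]]' 0
python3 - <<'E'
from h import *
s,o=wrist(); print(o["tool_pos"],o["orientation"],o["opening"]); save("w1",s["pixels"])
blobs(s,"yellow",.014); blobs(s,"green",.012)
E
```

```text
clock: 2.78
tool_pos: [0.4237, 0.1073, 0.1853]
orientation: [-179.9, -0.2, 179.9]
force: [-0.3, -0.8, 0.8]
opening: 0.0436
[0.42372186 0.10725286 0.185277  ] [-1.79886075e+02 -1.61977648e-01  1.79869553e+02] 0.04362000839223532
yellow px [127.  45.] n 980 z 0.019 c [587.  -6.] [60. 58.] 82.7
yellow px [312. 190.] n 1622 z 0.015 c [430. 124.] [22. 74.] 2.5
green px [333.  67.] n 358 z 0.012 c [409.   8.] [15. 74.] 85.2
green px [ 90. 169.] n 539 z 0.066 c [648. 102.] [30. 47.] 26.1
```

View pics/w1.png

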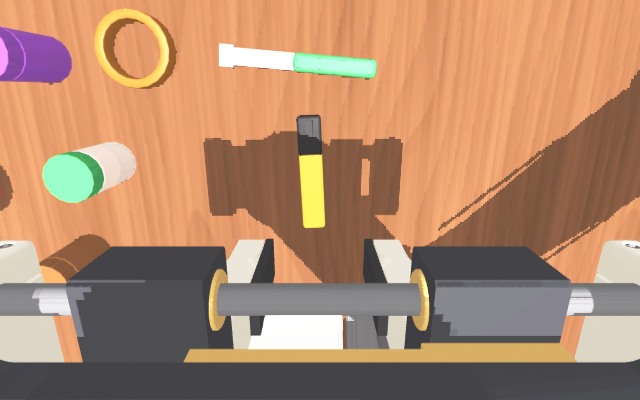

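The wrist view shows the highlighter at (312,170) between the fingers' lines, nearly aligned with them, and the scraper clear at (298,62). I'll go down and grasp it.

```bash
python3 -m pendant '[[[5,-3,-60,0,0,0],[5,-3,-120,0,0,0],[5,-3,-160,0,0,0],[5,-3,-181,0,0,0],[5,-3,-181,0,0,0],[5,-3,-181,0,0,0]]]' 0
python3 -m pendant '[[[0,0,0,0,0,0],[0,0,0,0,0,0],[0,0,0,0,0,0],[0,0,0,0,0,0],[0,0,50,0,0,0],[0,0,100,0,0,0],[0,0,140,0,0,0],[0,0,140,0,0,0]]]' 1
```

```text
clock: 3.58
tool_pos: [0.4312, 0.105, 0.007]
orientation: [179.9, 0.1, 179.8]
force: [0.3, 0.9, 0.7]
opening: 0.0437
clock: 4.58
tool_pos: [0.4317, 0.1049, 0.1488]
orientation: [179.8, 0.3, 179.8]
force: [0.7, -0.4, -0.4]
opening: 0.0215
```

```bash
python3 -m pendant '[[[8,-39,0,0,0,-9.8],[16,-79,0,0,0,-19.6],[25,-118,0,0,0,-29.4],[33,-157,0,0,0,-39.2],[41,-196,0,0,0,-49],[50,-236,0,0,0,-58.8],[58,-275,0,0,0,-68.6],[66,-314,0,0,0,-78.4],[74,-354,0,0,0,-88.2],[82,-393,0,0,0,-98]]]'
python3 -m pendant '[[[0,0,-50,0,0,0],[0,0,-100,0,0,0],[0,0,-122,0,0,0],[0,0,-122,0,0,0],[0,0,-122,0,0,0]]]'
```

```text
clock: 5.82
tool_pos: [0.5116, -0.2904, 0.1443]
orientation: [-179.9, -0.0, 81.4]
force: [0.7, -0.3, 0.1]
opening: 0.0217
clock: 6.45
tool_pos: [0.5124, -0.2893, 0.0241]
orientation: [180.0, 0.0, 81.8]
force: [-0.2, 0.5, -0.2]
opening: 0.0216
```

```bash
python3 -m pendant '[[[0,0,0,0,0,0],[0,0,0,0,0,0],[0,0,60,0,0,0],[0,0,120,0,0,0],[20,30,170,0,0,5],[50,80,170,0,0,10],[85,130,170,0,0,15],[120,180,170,0,0,21],[140,205,170,0,0,21],[140,205,170,0,0,21]]]' 0.3
python3 -m pendant '[[[0,0,0,0,0,0]]]' 0
python3 - <<'E'
from h import *
s,o=wrist(); print(o["tool_pos"],o["orientation"],o["opening"]); save("w2",s["pixels"])
blobs(s,"red",.045); blobs(s,"green",.07)
s=snapshot("top"); blobs(s,"yellow",.014);blobs(s,"yellow",.018)
E
```

```text
clock: 7.7
tool_pos: [0.6532, -0.082, 0.1936]
orientation: [180.0, -0.0, 102.9]
force: [-1.1, -0.2, -0.2]
opening: 0.0308
clock: 7.82
tool_pos: [0.6516, -0.0843, 0.1938]
orientation: [180.0, -0.0, 102.8]
force: [0.2, -0.3, 0.4]
opening: 0.0364
[ 0.65162905 -0.08434992  0.19379693] [ 1.79998566e+02 -2.95786484e-03  1.02752233e+02] 0.03643613932999753
red px [319. 194.] n 991 z 0.04 c [657. -82.] [67. 24.] 12.2
green px [532. 198.] n 2062 z 0.071 c [621.  92.] [48. 39.] 70.4
yellow px [449. 196.] n 247 z 0.018 c [ 532. -292.] [22. 75.] 82.8
yellow px [159. 272.] n 308 z 0.013 c [333. 433.] [24. 75.] 55.7
yellow px [209. 316.] n 309 z 0.014 c [231. 303.] [23. 74.] 38.3
yellow px [449. 196.] n 247 z 0.018 c [ 531. -290.] [22. 74.] 82.8
yellow px [159. 272.] n 308 z 0.013 c [332. 431.] [24. 75.] 55.7
yellow px [209. 316.] n 309 z 0.014 c [231. 302.] [23. 74.] 38.3
```

View pics/w2.png

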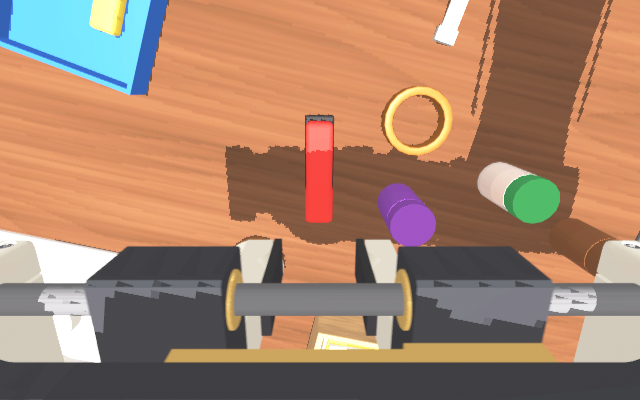

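The highlighter is in the blue tray. The stapler is centred at (319,170) between the fingers, with its hinge end at the bottom of the image. I'll grasp the arm near the hinge block.

```bash
python3 -m pendant '[[[1,1,-60,0,0,0],[1,1,-120,0,0,0],[1,1,-160,0,0,0],[1,1,-176,0,0,0],[1,1,-176,0,0,0],[1,1,-176,0,0,0]]]' 0
python3 -m pendant '[[[0,0,0,0,0,0],[0,0,0,0,0,0],[0,0,0,0,0,0],[0,0,0,0,0,0],[0,0,50,0,0,0],[0,0,100,0,0,0],[0,0,130,0,0,0],[0,0,130,0,0,0]]]' 1
```

```text
clock: 8.68
tool_pos: [0.6544, -0.0834, 0.0197]
orientation: [179.8, 0.0, 102.7]
force: [0.4, 0.5, 0.3]
opening: 0.0435
clock: 9.68
tool_pos: [0.6545, -0.0831, 0.1506]
orientation: [179.7, 0.0, 102.8]
force: [0.7, 0.4, -1.7]
opening: 0.0247
```

```bash
python3 -m pendant '[[[-22,-42,0,0,0,-4],[-45,-84,0,0,0,-8],[-67,-126,0,0,0,-12],[-90,-168,0,0,0,-16],[-112,-210,0,0,0,-21],[-135,-253,0,0,0,-21],[-135,-253,0,0,0,-21],[-135,-253,-50,0,0,-21],[-135,-253,-100,0,0,-21],[-135,-253,-124,0,0,-21]]]'
python3 -m pendant '[[[0,0,0,0,0,0],[0,0,0,0,0,0]]]'
python3 -m pendant '[[[0,0,0,0,0,0],[0,0,0,0,0,0],[0,0,0,0,0,0],[0,0,60,0,0,0],[0,0,120,0,0,0],[0,0,180,0,0,0],[0,0,240,0,0,0],[-10,60,280,0,0,10],[-20,120,280,0,0,20],[-20,120,280,0,0,30]]]' 0.2
python3 - <<'E'
from h import *
s=snapshot("top"); save("t3",s["pixels"][90:290,200:520],2.4)
blobs(s,"yellow",.018);blobs(s,"red",.05);blobs(s,"green",.07);blobs(s,"blue",.03)
E
```

```text
clock: 10.92
tool_pos: [0.516, -0.3348, 0.02]
orientation: [-179.7, -0.1, 81.7]
force: [-7.3, 11.4, 41.1]
opening: 0.0248
clock: 11.18
tool_pos: [0.5179, -0.3357, 0.023]
orientation: [-179.9, -0.0, 81.8]
force: [0.3, -0.5, -0.8]
opening: 0.025
clock: 12.42
tool_pos: [0.4976, -0.2135, 0.3055]
orientation: [179.8, 0.1, 112.2]
force: [0.2, -0.5, -0.5]
opening: 0.0353
yellow px [159. 272.] n 307 z 0.013 c [332. 431.] [24. 75.] 55.9
yellow px [209. 316.] n 309 z 0.013 c [231. 302.] [23. 74.] 38.3
red px [292. 111.] n 359 z 0.043 c [750. 115.] [64. 60.] 0.6
green px [298. 154.] n 211 z 0.07 c [621.  96.] [42. 37.] 0.9
blue px [576. 173.] n 245 z 0.078 c [ 595. -614.] [70. 61.] 5.7
blue px [484. 194.] n 201 z 0.025 c [ 523. -373.] [ 20. 104.] 85.2
```

View pics/t3.png

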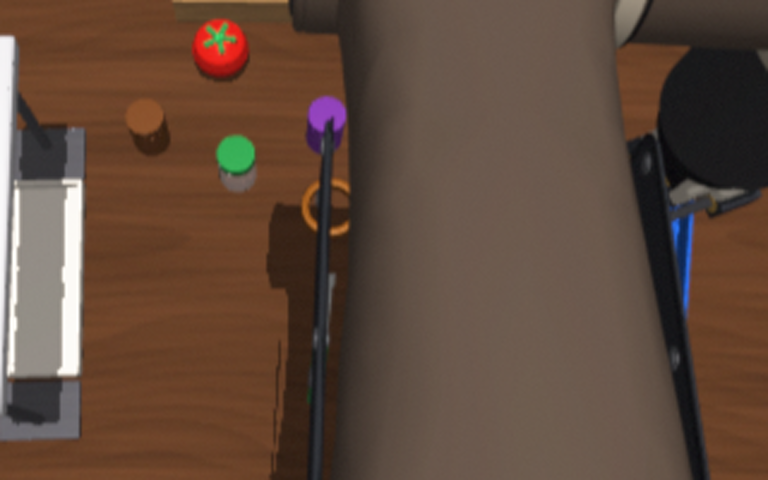

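The top view is largely blocked by the arm. Pot A at (237,165) and the bystanders in view (tomato, tape roll) are undisturbed; the blue tray can be checked later. Next is pot B: tilt the tool 35° and stand off behind it.

```bash
python3 -m pendant '[[[-20,20,0,3,-8,0],[-40,45,-20,6,-16,0],[-60,70,-60,9,-24,0],[-77,85,-110,13.1,-32.4,0],[-77,85,-150,13.1,-32.4,0],[-77,85,-170,13.1,-32.4,0],[-77,85,-170,13.1,-32.4,0],[-77,85,-170,13.1,-32.4,0]]]' -0.4
python3 - <<'E'
from h import *
s,o=wrist(); print(o["tool_pos"],o["orientation"],o["opening"],o["joint_pos"].round(1)); save("w4",s["pixels"])
print(Rn.from_euler("xyz",o["orientation"],degrees=True).as_matrix().round(3))
blobs(s,"green",.07)
E
```

```text
clock: 13.48
tool_pos: [0.4216, -0.1318, 0.1345]
orientation: [145.0, -0.1, 111.7]
force: [-1.0, -1.0, 0.9]
opening: 0.0612
[ 0.42163723 -0.13177894  0.13449066] [ 1.45025527e+02 -1.38050753e-01  1.11729065e+02] 0.061187301387306665 [-14.5  -5.3 -38.6 -38.2 -33.4 -25.7]
[[-0.37   0.762  0.532]
 [ 0.929  0.302  0.214]
 [ 0.002  0.573 -0.819]]
green px [489. 134.] n 1878 z 0.012 c [370. -50.] [16. 54.] 85.0
green px [324. 198.] n 2207 z 0.071 c [ 457. -113.] [54. 39.] 19.1
```

View pics/w4.png

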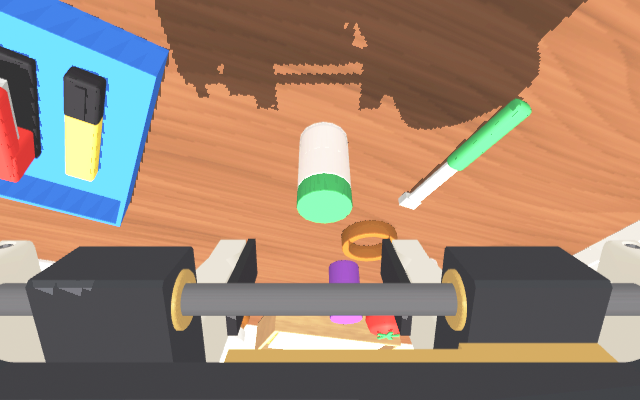

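The blue tray at upper left holds both the highlighter and the stapler. Pot B at (324,175) is centred between the fingers, so I'll advance and grip.

```bash
python3 -m pendant '[[[5,6,-20,0,0,0],[18,11,-40,0,0,0],[32,17,-65,0,0,0],[45,22,-88,0,0,0],[53,25,-100,0,0,0],[53,25,-100,0,0,0],[53,25,-100,0,0,0]]]' -0.4
python3 -m pendant '[[[0,0,0,0,0,0],[0,0,0,0,0,0],[0,0,0,0,0,0],[0,0,0,0,0,0],[0,0,0,0,0,0],[0,0,10,0,0,0],[0,0,30,0,0,0],[0,0,55,0,0,0],[0,0,80,0,0,0],[0,0,80,0,0,0]]]' 1
```

```text
clock: 14.4
tool_pos: [0.4743, -0.1063, 0.0345]
orientation: [145.0, -0.1, 111.8]
force: [-0.4, -0.2, 0.1]
opening: 0.0614
clock: 15.65
tool_pos: [0.4747, -0.106, 0.1155]
orientation: [144.9, -0.0, 111.9]
force: [-0.1, 0.2, -0.7]
opening: 0.0396
```

```bash
python3 -m pendant '[[[10,28,0,0,0,8],[20,60,0,0,0,17],[30,92,0,0,0,26],[40,124,0,0,0,35],[50,156,0,0,0,44],[60,188,0,0,0,53],[70,222,0,0,0,62],[80,256,0,0,0,70],[80,256,-20,0,0,70],[80,256,-40,0,0,70]]]'
python3 -m pendant '[[[0,0,-9,0,0,0],[0,0,-9,0,0,0],[0,0,-9,0,0,0]]]'
python3 - <<'E'
from h import *
o=get_obs(); print(o["tool_pos"],o["orientation"],o["opening"],o["joint_pos"].round(1))
s=snapshot("scene"); W=world(s); save("s5",s["pixels"][0:280,220:580],2.2)
s,o=wrist(); cv2.imwrite("pics/w5.png",s["pixels"][...,::-1]); blobs(s,"green",.1)
E
```

```text
clock: 16.9
tool_pos: [0.5533, 0.1498, 0.0714]
orientation: [145.0, -0.3, -178.2]
force: [-0.7, -0.1, -0.6]
opening: 0.0392
clock: 17.27
tool_pos: [0.5544, 0.1494, 0.0652]
orientation: [145.0, -0.1, -178.3]
force: [-0.2, -0.5, -0.2]
opening: 0.0395
[0.55436825 0.1493759  0.06520014] [ 1.45048837e+02 -9.72070266e-02 -1.78251293e+02] 0.03951743229764217 [  7.8  23.9 -11.5 -42.  -58.4  17.9]
green px [139. 174.] n 9589 z 0.071 c [597.  55.] [35. 25.] 49.5
green px [319. 275.] n 1178 z 0.09 c [556. 101.] [30. 12.] 1.7
green px [318. 324.] n 1587 z 0.103 c [554. 152.] [41. 25.] 1.6
```

View pics/s5.png

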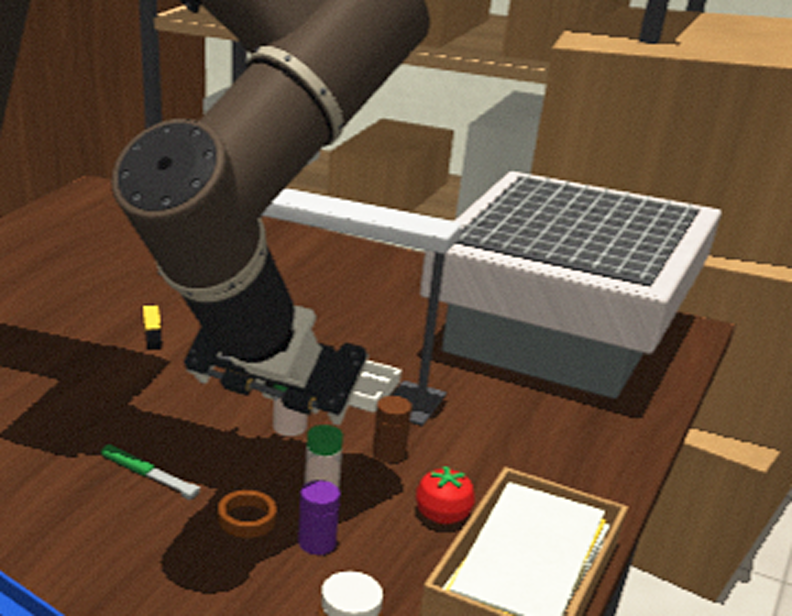

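The gripper and a thick wrist stand beside the lamp, with the pot hanging at (290,415) and the white tray behind it. Before going under, I'll check the clearance from depth by shifting the visible arm points along the planned move.

```bash
cat > clr.py <<'E'
from h import *
import sys
def clr(shifts):
    A=[]
    for n in("top","scene"):
        s=snapshot(n); W=world(s).reshape(-1,3)[s["depth"].ravel()>0]*1000
        A.append(W[(W[:,2]>95)&(W[:,0]>-100)&(W[:,0]<900)&(W[:,1]<262)&(W[:,1]>-300)&(W[:,2]<1000)])
    A=np.vstack(A); c,sn=np.cos(np.radians(2.2)),np.sin(np.radians(2.2))
    for sh in shifts:
        P=A+np.array(sh)-[502.5,299,0]; L=np.c_[c*P[:,0]+sn*P[:,1],-sn*P[:,0]+c*P[:,1],P[:,2]]
        dx=np.maximum(abs(L[:,0])-165,0); dy=np.maximum(abs(L[:,1])-26,0); dz=np.maximum(np.maximum(220-L[:,2],L[:,2]-245),0)
        d=np.sqrt(dx**2+dy**2+dz**2); i=d.argmin()
        po=min(np.hypot(L[:,0]-q,L[:,1])[L[:,2]<245].min()-6 for q in(-150,150))
        print(sh,"bar clr",d[i].round(),"at lamp-frame",L[i].round(),"posts",po.round(),len(A))
E
python3 -c "
from clr import *
clr([(0,0,0),(0,80,0),(0,120,0),(0,163,0),(0,163,-26)])"
```

```text
(0, 0, 0) bar clr 158.0 at lamp-frame [ 134. -165.  145.] posts 160.0 110373
(0, 80, 0) bar clr 89.0 at lamp-frame [143. -97. 166.] posts 80.0 110373
(0, 120, 0) bar clr 58.0 at lamp-frame [131. -65. 177.] posts 41.0 110373
(0, 163, 0) bar clr 25.0 at lamp-frame [ 76. -51. 223.] posts 4.0 110373
(0, 163, -26) bar clr 34.0 at lamp-frame [ 76. -51. 197.] posts 4.0 110373
```

The bar clears, but the body would pass 4 mm from the far post. I'll place the pots at ±40 mm instead and yaw 12° away from that post.

```bash
python3 -m pendant '[[[-5,10,0,0,0,-6],[-9,20,0,0,0,-12],[-9,40,0,0,0,-12],[-9,40,0,0,0,-12],[-9,40,0,0,0,-12]]]'
python3 -c "
from clr import *
print(get_obs()['tool_pos'],get_obs()['orientation'])
clr([(0,60,0),(0,90,0),(0,123,0),(0,123,-26)])"
```

```text
clock: 18.1
tool_pos: [0.5451, 0.1897, 0.0648]
orientation: [145.1, -0.1, 169.8]
force: [1.2, -0.2, -0.7]
opening: 0.0394
[0.54513782 0.18965732 0.0648189 ] [ 1.45054033e+02 -1.21333425e-01  1.69834403e+02]
(0, 60, 0) bar clr 80.0 at lamp-frame [ 67. -80. 161.] posts 80.0 80522
(0, 90, 0) bar clr 63.0 at lamp-frame [109. -71. 176.] posts 51.0 80522
(0, 123, 0) bar clr 31.0 at lamp-frame [ 60. -57. 222.] posts 23.0 80522
(0, 123, -26) bar clr 39.0 at lamp-frame [ 60. -57. 196.] posts 23.0 80522
```

```bash
python3 -m pendant '[[[0,25,0,0,0,0],[0,50,0,0,0,0],[0,75,0,0,0,0],[0,98,0,0,0,0],[0,112,0,0,0,0],[0,122,0,0,0,0],[0,122,0,0,0,0],[0,122,-10,0,0,0],[0,122,-18,0,0,0],[0,122,-18,0,0,0]]]'
python3 - <<'E'
from h import *
print(get_obs()['tool_pos'],get_obs()['orientation'])
s=snapshot("scene"); save("s6",s["pixels"][60:230,280:460],4)
E
```

```text
clock: 19.45
tool_pos: [0.5446, 0.311, 0.0452]
orientation: [145.1, -0.3, 169.7]
force: [0.1, 0.2, 0.7]
opening: 0.0395
[0.54459993 0.31103404 0.04519256] [145.11939737  -0.25898192 169.74379439]
```

View pics/s6.png

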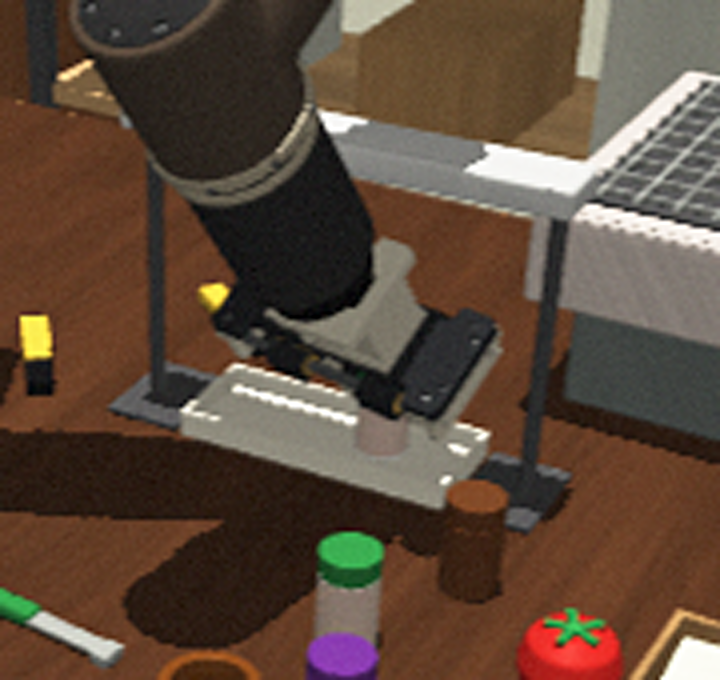

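Pot B hangs inside the white tray at (382,435), upright, and the gripper is clear of the bar and both posts. I'll lower it the last 6 mm, release and back out along the tool axis.

```bash
python3 -m pendant '[[[0,0,-3,0,0,0],[0,0,-6,0,0,0],[0,0,-6,0,0,0],[0,0,-6,0,0,0]]]'
python3 -m pendant '[[[0,0,0,0,0,0],[0,0,0,0,0,0],[0,0,0,0,0,0],[0,0,0,0,0,0]]]' -0.4
python3 -m pendant '[[[-1,-6,8,0,0,0],[-3,-17,25,0,0,0],[-6,-34,49,0,0,0],[-10,-56,82,0,0,0],[-10,-100,95,0,0,0],[-10,-150,110,0,0,0],[-10,-150,110,0,0,0]]]'
```

```text
clock: 20.0
tool_pos: [0.545, 0.3118, 0.0406]
orientation: [145.1, -0.2, 169.8]
force: [0.6, 0.8, -0.6]
opening: 0.0396
clock: 20.5
tool_pos: [0.5451, 0.3118, 0.0406]
orientation: [145.0, -0.1, 169.8]
force: [-1.0, 0.1, 0.4]
opening: 0.0609
clock: 21.38
tool_pos: [0.5361, 0.1582, 0.1533]
orientation: [145.1, 0.1, 169.6]
force: [1.2, 0.4, -0.7]
opening: 0.0614
```

```bash
python3 -m pendant '[[[5,-20,0,0,0,-9],[12,-40,0,0,0,-18],[22,-60,0,0,0,-27],[32,-80,0,0,0,-36],[42,-91,-15,0,0,-45],[42,-91,-28,0,0,-45],[42,-91,-28,0,0,-45],[42,-91,-28,0,0,-45]]]'
python3 - <<'E'
from h import *
s,o=wrist(); print(o["tool_pos"],o["orientation"],o["opening"]); save("w7",s["pixels"])
blobs(s,"green",.07)
s=snapshot("top"); blobs(s,"green",.07); blobs(s,"green",.074)
E
```

```text
clock: 22.38
tool_pos: [0.5775, 0.0708, 0.1236]
orientation: [145.0, -0.1, 124.8]
force: [0.6, -0.3, 0.3]
opening: 0.0614
[0.5775107  0.07081602 0.1235883 ] [ 1.44989761e+02 -1.24644661e-01  1.24805420e+02] 0.06136580469342114
green px [311. 213.] n 2285 z 0.071 c [616.  92.] [57. 39.] 30.5
green px [580. 247.] n 1008 z 0.071 c [531. 297.] [26. 71.] 1.9
green px [298. 154.] n 210 z 0.07 c [621.  96.] [42. 37.] 0.9
green px [298. 154.] n 210 z 0.07 c [620.  95.] [42. 37.] 0.9
```

View pics/w7.png

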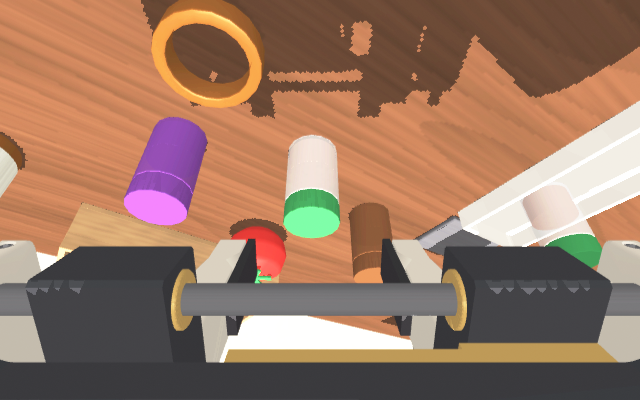

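Pot B stands in the white tray at (562,222). Pot A at (312,185) is between the fingers, slightly left, so I'll correct that and grasp.

```bash
python3 -m pendant '[[[6,-2,-10,0,0,0],[18,8,-32,0,0,0],[32,18,-55,0,0,0],[46,27,-77,0,0,0],[54,32,-89,0,0,0],[54,32,-89,0,0,0],[54,32,-89,0,0,0]]]' -0.4
python3 -m pendant '[[[0,0,0,0,0,0],[0,0,0,0,0,0],[0,0,0,0,0,0],[0,0,0,0,0,0],[0,0,0,0,0,0],[0,0,10,0,0,0],[0,0,30,0,0,0],[0,0,55,0,0,0],[0,0,80,0,0,0],[0,0,80,0,0,0]]]' 1
```

```text
clock: 23.35
tool_pos: [0.6309, 0.1025, 0.0343]
orientation: [145.0, -0.1, 124.8]
force: [0.0, -0.3, 0.2]
opening: 0.0614
clock: 24.6
tool_pos: [0.6316, 0.1033, 0.1157]
orientation: [144.9, -0.1, 124.9]
force: [-0.6, 0.6, -1.4]
opening: 0.0395
```

```bash
python3 -m pendant '[[[-18,4,0,0,0,8],[-40,10,0,0,0,16],[-62,18,0,0,0,25],[-84,28,0,0,0,34],[-106,40,0,0,0,43],[-128,52,0,0,0,52],[-150,64,0,0,0,61],[-172,76,0,0,0,69],[-172,86,-25,0,0,69],[-172,86,-45,0,0,69]]]'
python3 -m pendant '[[[0,0,-5,0,0,0],[0,0,-5,0,0,0],[0,0,-5,0,0,0]]]'
python3 -c "
from clr import *
o=get_obs();print(o['tool_pos'],o['orientation'],o['joint_pos'].round(1))
clr([(0,60,0),(0,90,0),(0,120,0),(0,120,-26)])"
```

```text
clock: 25.85
tool_pos: [0.4585, 0.1894, 0.0671]
orientation: [145.0, -0.2, -166.2]
force: [0.1, -0.1, -0.1]
opening: 0.0396
clock: 26.22
tool_pos: [0.4596, 0.1886, 0.0641]
orientation: [145.1, -0.1, -166.2]
force: [-0.5, -0.1, -0.5]
opening: 0.0392
[0.45955005 0.18857288 0.06413461] [ 1.45054602e+02 -9.57692095e-02 -1.66232071e+02] [ 13.8  20.3 -18.3 -41.8 -59.3  24.5]
(0, 60, 0) bar clr 57.0 at lamp-frame [ 50. -64. 177.] posts 94.0 80316
(0, 90, 0) bar clr 44.0 at lamp-frame [ 51. -34. 177.] posts 65.0 80316
(0, 120, 0) bar clr 15.0 at lamp-frame [ 17. -40. 214.] posts 37.0 80316
(0, 120, -26) bar clr 30.0 at lamp-frame [ 14. -45. 198.] posts 37.0 80316
```

```bash
python3 -m pendant '[[[2,20,-4,0,0,-3],[2,40,-4,0,0,-6],[2,62,-4,0,0,-6],[2,62,-4,0,0,-6],[2,62,-4,0,0,-6]]]'
python3 -c "
from clr import *
o=get_obs();print(o['tool_pos'],o['orientation'])
clr([(0,30,0),(0,58,0),(0,58,-21)])"
```

```text
clock: 26.95
tool_pos: [0.4611, 0.2506, 0.0599]
orientation: [145.1, -0.1, -172.2]
force: [-1.3, -0.0, -0.4]
opening: 0.039
[0.46111619 0.25060252 0.05992375] [ 1.45054289e+02 -1.13422644e-01 -1.72176124e+02]
(0, 30, 0) bar clr 50.0 at lamp-frame [  2. -76. 216.] posts 55.0 68742
(0, 58, 0) bar clr 22.0 at lamp-frame [  3. -48. 216.] posts 34.0 68742
(0, 58, -21) bar clr 33.0 at lamp-frame [  6. -48. 196.] posts 34.0 68742
```

```bash
python3 -m pendant '[[[0,20,0,0,0,0],[0,38,0,0,0,0],[0,50,0,0,0,0],[0,58,0,0,0,0],[0,58,0,0,0,0],[0,58,-10,0,0,0],[0,58,-16,0,0,0],[0,58,-20,0,0,0],[0,58,-20,0,0,0],[0,58,-20,0,0,0]]]'
python3 - <<'E'
from h import *
s,o=wrist(); print(o["tool_pos"],o["force"]); a=s["pixels"][::1]
b=snapshot("scene")["pixels"][80:230,250:450]; b=cv2.resize(b,None,fx=3,fy=3); save("s8",b)
E
```

```text
clock: 28.3
tool_pos: [0.4612, 0.3087, 0.0396]
orientation: [145.1, -0.1, -172.2]
force: [0.6, -0.5, -1.0]
opening: 0.0396
[0.46120293 0.30874488 0.03964128] [ 0.55951436 -0.4843956  -1.04857185]
```

View pics/s8.png

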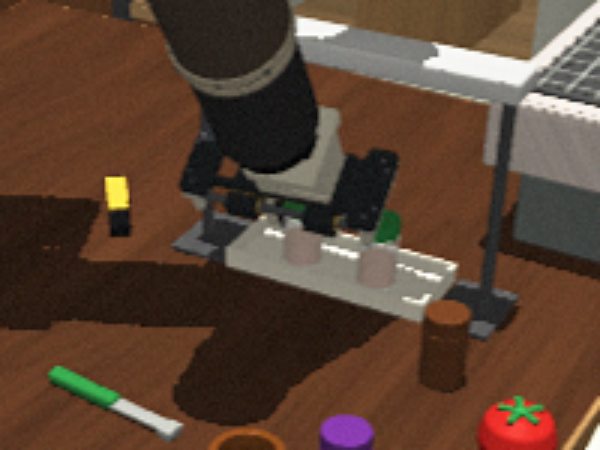

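Both pots stand in the white tray, at (302,240) and (378,260). I'll release and back out.

```bash
python3 -m pendant '[[[0,0,0,0,0,0],[0,0,0,0,0,0],[0,0,0,0,0,0],[0,0,0,0,0,0]]]' -0.25
python3 -m pendant '[[[1,-6,8,0,0,0],[2,-17,25,0,0,0],[5,-34,49,0,0,0],[8,-57,82,0,0,0],[8,-100,95,0,0,0],[8,-150,115,0,0,0],[8,-200,130,0,0,0],[8,-200,130,0,0,0],[8,-200,130,0,0,0]]]'
python3 - <<'E'
from h import *
o=get_obs(); print(o["tool_pos"])
s=snapshot("scene"); W=world(s)
for n,z in(("green",.074),("yellow",.018),("red",.049)): print("scene"); blobs(s,n,z,60)
a=cv2.resize(s["pixels"][100:390,150:470],None,fx=2,fy=2)
save("s9",a)
t=snapshot("top"); print("top")
for n,z in(("green",.074),("yellow",.018),("red",.049)): blobs(t,n,z,60)
E
```

```text
clock: 28.9
tool_pos: [0.4611, 0.3088, 0.0396]
orientation: [145.0, -0.1, -172.2]
force: [-0.4, 0.1, 0.8]
opening: 0.0544
clock: 30.02
tool_pos: [0.4691, 0.1082, 0.1704]
orientation: [145.1, -0.1, -172.3]
force: [-0.6, 0.5, -0.6]
opening: 0.0549
[0.46905072 0.1082048  0.17041566]
scene
green px [351. 148.] n 124 z 0.073 c [468. 285.] [38. 60.] 28.8
green px [376. 155.] n 126 z 0.074 c [549. 287.] [34. 58.] 26.2
green px [277. 209.] n 143 z 0.012 c [465. -65.] [20. 68.] 85.3
scene
yellow px [289. 144.] n 74 z 0.014 c [236. 296.] [23. 70.] 36.2
yellow px [238. 299.] n 373 z 0.018 c [ 535. -297.] [25. 83.] 82.6
scene
red px [422. 227.] n 444 z 0.038 c [771.  84.] [59. 81.] 21.0
red px [216. 303.] n 661 z 0.044 c [ 525. -348.] [ 35. 117.] 80.1
top
green px [213. 184.] n 187 z 0.073 c [540. 298.] [38. 34.] 48.1
green px [212. 216.] n 198 z 0.074 c [461. 295.] [38. 33.] 46.9
yellow px [449. 196.] n 247 z 0.018 c [ 531. -290.] [22. 74.] 82.8
yellow px [159. 272.] n 308 z 0.013 c [332. 431.] [24. 75.] 55.7
yellow px [209. 316.] n 310 z 0.013 c [231. 302.] [23. 74.] 38.3
red px [470. 201.] n 389 z 0.044 c [ 509. -329.] [30. 91.] 85.6
```

View pics/s9.png

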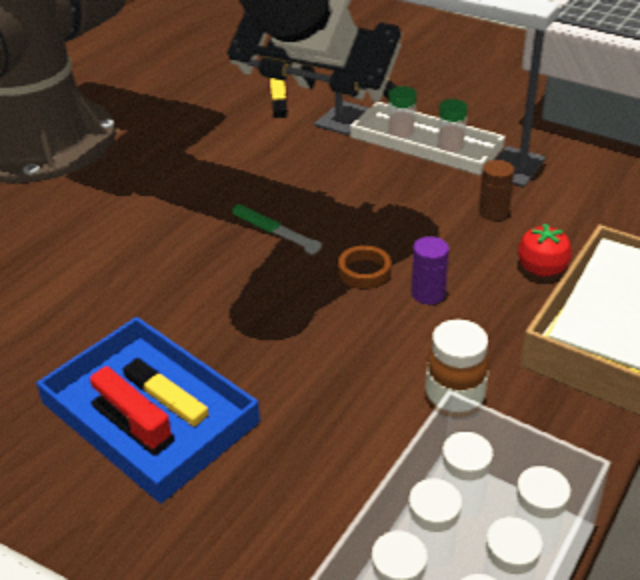

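Everything is in place. Both pots are upright in the white tray, with lid tops at about z 0.074. The highlighter and stapler lie flat in the blue tray, and the bystanders look unmoved. The gripper touches nothing, so I'm handing in.

```bash
python3 -c "
from plant import *
print(close_job())"
```

```text
the job is handed in; nothing more can be done
None
```

The job is handed in at about 30 s on the robot's clock, out of 72 s. All four things are sorted, but the hand-in reports no verdict.

- **Stationery:** I put the highlighter (the rightmost of three) and then the stapler in the blue tray, picking both from straight above. The last scene picture shows both lying in the tray. Their measured middles are within about 30 mm of its centre line.
- **Pots:** I gripped each with the tool tilted 35°, brought it in from the open side under the lamp, lowered it to within about 2 mm of the floor and released it. The lids measure z ≈ 0.074 m at (0.540, 0.298) and (0.461, 0.295). That puts them about ±40 mm along the tray and within about 4 mm of its middle.
- **Lamp:** I moved the first pot's spot inward after a depth check showed the gripper passing only 4 mm from a post. The later depth checks put the arm at least 22 mm from the bar and 23 mm from the posts.
- **Bystanders:** the tape roll, tomato, jar and scraper look unmoved in the last picture. I did not re-measure their positions.
- **Disagreements:**
  - Setting the stapler down gave a brief 41 N wrist reading, under the 120 N limit. I can't rule out that this press touched the 40 N limit on the gripper's body.
  - The scene camera's lid positions differ from the top camera's by about 10 mm, most likely because its masks include the lid sides. I relied on the top view.

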